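# Unlatch and slide back a filter cover

## Task

Open the air filter unit on the steel bench: press its snap tab fully in so that it stays down, then push the released cover along its rails, off its seat, until the filter well is completely uncovered. Do not force the cover while it is still latched, leave it lying flat between its rails, and do not lift anything or disturb the other things on the bench.

Things in the scene. Friction and masses are not known exactly. Their poses are not given: they have to be found in the camera images.
- unit: White filter unit, fixed, 207 mm long (x -112 to +95), 170 wide (y -62 to +108), 71 high. Origin on the bench under the track's centre line, z up; the cover slides off to +x (away from the robot, within 0.4 rad). Deck 60 mm above the bench; two metal rails with lips, 71 high, at 40 to 57 mm either side of the centre line; outside the +y rail a shoulder 50 high carries the snap tab.
- well (a point): Centre of the filter well (pleated paper filter, 65 mm along x by 72 mm), fixed in the unit at x = -62 mm, at deck height, under the latched cover. Axes as the unit's. Beyond it, to x = +86 mm, the deck is plain: the pushed cover comes to lie there, and a 7 mm high end stop at x = +86 mm halts it.
- tab_top (a point): Centre of the top face of the snap tab's black press pad, 34 mm (unit x) by 30 mm (unit y), at unit x = 10, y = 85 mm; its top is 74 mm above the bench when out, 62 mm when fully in. 13 mm free between pad and rail. Axes as the unit's; moves with the tab.
- snap_tab (a joint): How far the tab is pressed, m: 0 to 0.002 at the start, 0.012 fully in. It slides straight down against about 4 N of friction and stays where it is left (no spring). Its catch, a 20 mm wide block in the track before the cover's leading edge, stands 8 mm above the deck when out: the cover is free only above 0.008.
- cover: Grey cover, a loose plate 90 by 90 mm, 6 mm thick, 0.08 to 0.17 kg, flat on the deck between the rails (1.5 mm play each side, 2 mm under the lips). Origin: centre of its underside; axes as the unit's. Latched, it lies at unit x = -58 to -55 mm; the well is uncovered beyond +15 mm; the end stop halts it at +41 mm. About 1 N of friction.
- ledge (a point): Top middle of the upright push face of the cover's thumb ledge: 70 mm wide (unit y), 6 mm thick, top 24 mm above the cover's underside (18 mm above its plate, 84 mm above the bench), with a ramp down its far side. The face looks to the unit's -x, 3 mm behind the cover's centre. Axes as the unit's.
- heater: White dry block heater with two black blocks, fixed, 150 by 130 mm, 82 mm high, origin at the centre of its underside; a bystander. It and the unit may stand left or right of each other.
- bottle: Amber bottle, 54 mm across, 85 mm high, loose; origin at the centre of its underside; a bystander, leave alone.
- tube_rack: White rack with four capped tubes, 160 by 50 mm, 82 mm high, loose; origin at the centre of its underside; a bystander, leave alone.
- dish: Closed clear dish, 94 mm across, 18 mm high, loose; origin at the centre of its underside; a bystander, leave alone.
Not all that is in view belongs to the job. What is shaped like the cover but purple is not meant.

How it is judged:
By the outcome, as a careful person would: the job done as asked, in the order asked, and still so for the second after the job is handed in, with the robot touching nothing.
It also fails if it takes over 38 s, if anything falls off the work surface, if the arm or the gripper's body presses on something with over 40 N, if the wrist force passes 120 N, or if a joint passes its speed limit or range.

## Robot

A 6-joint arm with a two-finger parallel gripper is mounted at the origin on the work surface. World frame = base frame: x ahead of the robot, y to its left, z up, the work surface at z = 0. Lengths are in mm, angles in rad, forces in N, time in s.
With the tool pointing down it reaches from about 350 to 975 mm from the base axis. Payload 7.1 kg.
Tool frame: the origin (TCP) lies at the very end of the fingers, on their centre line; the grasp point (between the pads) lies 19 mm behind it; x points along the fingers, y is the direction in which the jaws open and shut, and the axes are right-handed (so a half turn about x gives the same grasp; the last joint's range is limited). The gripper opens to 88 mm and grips with 3 to 60 N. Pads are 20 mm wide; open, the fingers measure 115 mm over their backs; the gripper's body (75 mm by 178 mm) begins 61 mm behind the grasp point.
Start: joints at [-1.217, 0.423, 1.63, -0, 1.089, -0.019], TCP at [227.657, -582.046, 222.675] pointing down, gripper open.
Joint ranges: [-3, 3], [-0.9, 2.11], [0.09, 2.58], [-1.31, 4.45], [0.11, 2.69], [-2.54, 2.54]. Speed limits (rad/s): [2.39, 2.39, 3.01, 3.14, 3.14, 3.14].

## Interface

Orientations are given as a rotation vector (axis times angle).
In Python, from workcell import ctrl gives the robot as it stands. The module is installed in compiled form; this text tells all that it offers.
- The arm moves only by the tool carry_out, never from a script. Its argument "commands" is a list of rows, each a list of 6 numbers: the shift along the tool's x, y, z in m, then the turn, a rotation vector about the tool's x, y, z in degrees. In form: [[tx, ty, tz, rx, ry, rz], ...]. A call has 1 to 8 rows; each row shifts and turns the pose as measured when the row begins, along the tool's axes as they then stand; what a row does not reach is not made up. A row lasts 1/8 s, in which the tool goes at most 62.5 mm and 10.7 degrees, less where a joint would pass 70% of its speed; a pose out of reach is approached as far as the arm can. A call with a gripper value outside its range is refused whole. "grip" is the closure, from 0 (fully open) to 1 (shut), set as the call begins (left out, the last holds). The fingers move at their own pace and stop on an object; the grip force is fixed at half the most. Time passes only in rows, so rows that do not move let the fingers close. It gives the time, the measured TCP pose, the force and the opening at its end, in the units of the state.
- ctrl.get_obs(): the state, without advancing time (a new reading comes with each control period).
- ctrl.get_image(name): name is "side" or "top"; returns a dict with "pixels" (384x512x3 uint8, blue, green, red), "intrinsics" (3x3 intrinsics, pixels), "rvec" (rotation vector, rad) and "tvec" (3), from world to camera coordinates, as OpenCV has them. Camera axes: x right, y down, z forward; pixel columns grow to the right and rows downward; lengths in mm; the calibration is good to about 2 mm. A picture is of the moment at which its call begins. There is no depth.
- ctrl.close_job(): hands the job in, once; it reports no verdict.
The state is a dict: "t": time; "qpos": joint angles; "qvel": joint speeds; "joint_torque": joint torques, N m; "ee_pos": TCP position; "orientation": TCP orientation; "ft_force": force on the tool from outside, world axes, zero at the start; "moment": the same for the moment, N m; "width": finger opening in mm.
Only numpy, scipy, OpenCV 4.12 (cv2) and the standard library are available. Lean on these libraries where they do the work, as an engineer would, in place of code of your own. Each camera call takes 0.05 s, during which the arm holds its last target. There are 200 camera calls.

## Working session

There is one attempt and no reset: what is moved stays moved. The work goes in short steps, Python scripts to look and compute and a tool call to move; the robot and the scene stay as the last step left them, time stands still between calls to the robot, and variables do not carry over. Pictures are saved under pics/ and viewed, about 8 in all and at most 12, crops included, and the job is handed in when it is done.

Besides the shell and the picture viewer there is one more tool, called after ">>>" as name([rows], argument=value, ...), one row to a line, values as JSON. carry_out: Moves the arm, as the interface text tells. Its arguments: {"type":"object","properties":{"commands":{"type":"array"},"grip":{"type":"number"}},"required":["commands"]}

```bash
mkdir -p pics
cat > h.py <<'E'
import numpy as np, cv2
from workcell import ctrl
def grab(n,f):
    d=ctrl.get_image(n); cv2.imwrite(f'pics/{f}.png',d['pixels']); np.savez(f'pics/{f}.npz',**d); return d
def load(f): return np.load(f'pics/{f}.npz')
def proj(d,P): return cv2.projectPoints(np.float64(P).reshape(-1,1,3),d['rvec'],d['tvec'],d['intrinsics'],None)[0][:,0]
def back(d,uv,z):
    R=cv2.Rodrigues(d['rvec'])[0]; K=d['intrinsics']; C=-R.T@d['tvec'].ravel()
    r=(R.T@np.linalg.inv(K)@np.c_[np.float64(uv).reshape(-1,2),np.ones(len(np.reshape(uv,(-1,2))))].T).T
    return C+r*((z-C[2])/r[:,2])[:,None]
E
python3 - <<'E'
from h import *
for n in('top','side'):
    d=grab(n,n+'0'); print(n,d['intrinsics'][0],-cv2.Rodrigues(d['rvec'])[0].T@d['tvec'].ravel())
o=ctrl.get_obs();print(o)
a,b=load('top0')['pixels'],load('side0')['pixels']
E
```

```text
top [368.81609657   0.         255.31330216] [4.29555755e+02 1.00213204e+00 1.19727630e+03]
side [378.04244033   0.         255.30294065] [-111.62796805  741.95311024  837.46170345]
{'t': 0.1, 'qpos': array([-1.21702327e+00,  4.23771676e-01,  1.63061404e+00,  3.92180154e-06,
        1.08859944e+00, -1.90384422e-02]), 'qvel': array([-0.00033353, -0.00131517, -0.0016654 ,  0.00212383, -0.00052427,
        0.00019872]), 'joint_torque': array([ 3.41605064e-04, -5.45613527e+01, -2.74324983e+01,  6.45590597e-02,
        1.88242370e-02, -2.17465521e-05]), 'ee_pos': array([ 227.47382105, -581.58987972,  221.97471853]), 'orientation': array([ 2.01803838,  0.38204534, -2.01850778]), 'ft_force': array([ 0.60823997, -0.06343848,  0.55908326]), 'moment': array([ 0.01770123,  0.0201049 , -0.07362342]), 'width': 87.87853332028975}
```

View pics/top0.png

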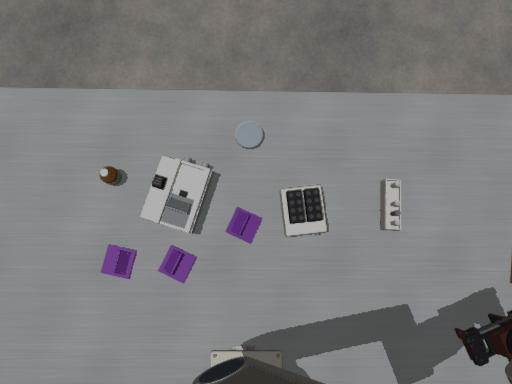

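View pics/side0.png

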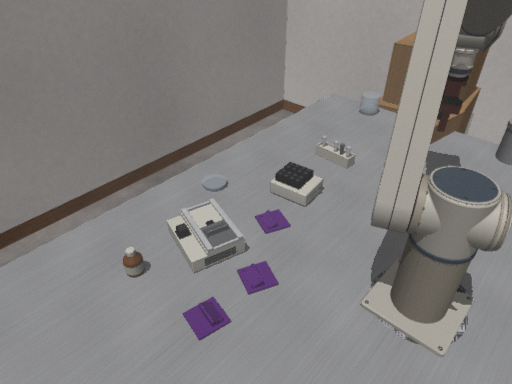

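The unit is at top px (178,193), with the grey cover at (177,208) and the black tab at (159,182). The heater is at (304,210), the bottle at (109,175), the dish at (249,134) and the rack at (393,205). The candidates shaped like the cover are the grey plate at (177,208) in the unit and purple ones at (119,261), (177,263) and (244,225). The grey one, between the rails, fits. I'll confirm that in an enlarged crop of both views.

Run:
```python
from h import *
a,b=load('top0')['pixels'],load('side0')['pixels']
A=cv2.resize(a[145:245,130:225],None,fx=4.2,fy=4.2,interpolation=cv2.INTER_CUBIC)
B=cv2.resize(b[190:275,160:250],None,fx=4.2,fy=4.2,interpolation=cv2.INTER_CUBIC)
C=np.zeros((420,790,3),np.uint8);C[:,:399]=A[:420,:399];C[:357,405:405+378]=B
cv2.imwrite('pics/crop0.png',C)
```

```text
(no output)
```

View pics/crop0.png

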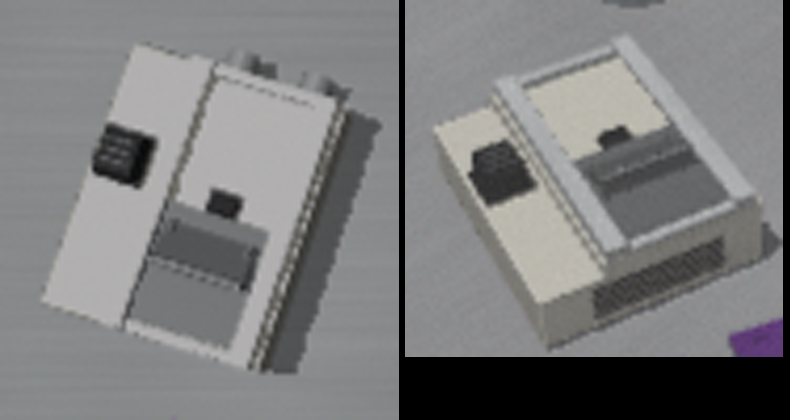

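The crop confirms it: the grey cover with its ledge (crop 205,255) lies between the rails, with the black catch ahead at (225,203). The press pad is at (122,152) on the left shoulder. Next I'll fit the unit pose from both views.

```bash
cat > fit.py <<'E'
from h import *
from scipy.optimize import least_squares
t,s=load('top0'),load('side0')
T=[((95,108,50),(137,44)),((-112,108,50),(42,301)),((10,85,73.5),(122,150)),((95,-60,71),(345,100)),((-112,-60,71),(255,369)),((95,57,71),(212,63)),((-112,57,71),(122,328))]
S=[((-112,108,50),(540,303)),((95,108,50),(433,128)),((-112,108,0),(550,348)),((95,57,71),(497,80)),((95,-40,71),(622,38)),((-112,-57,71),(760,200)),((10,85,73.5),(500,165))]
tp=np.array([p for p,_ in T],float);tu=(np.array([q for _,q in T])+.5)/4.2-.5+[130,145]
sp=np.array([p for p,_ in S],float);su=(np.array([q for _,q in S])-[405,0]+.5)/4.2-.5+[160,190]
def W(v,P):
    c,n=np.cos(v[2]),np.sin(v[2]);P=np.array(P,float).reshape(-1,3)
    return P@np.array([[c,-n,0],[n,c,0],[0,0,1]]).T+[v[0],v[1],0]
def res(v): return np.r_[proj(t,W(v,tp))-tu,proj(s,W(v,sp))-su].ravel()
E
python3 - <<'E'
from fit import *
r=least_squares(res,[600,250,-.3],x_scale=[100,100,.3],loss='soft_l1')
v=r.x;print(v);print(res(v).reshape(-1,2).round(1).tolist())
for f in (slice(0,14),slice(14,28)):
    q=least_squares(lambda v:res(v)[f],v,loss='soft_l1',x_scale=[100,100,.3]).x;print(q)
np.save('v.npy',v)
print(W(v,[(10,85,74),(-58,0,84),(-60,0,84)]))
# overlay
C=[]
for d,(x0,y0,w,h) in((t,(130,145,95,100)),(s,(160,190,95,100))):
    I=cv2.resize(d['pixels'][y0:y0+h,x0:x0+w],None,fx=4.2,fy=4.2,interpolation=cv2.INTER_CUBIC)
    for pts in [[(-112,57,71),(95,57,71),(95,40,71),(-112,40,71)],[(-112,-57,71),(95,-57,71),(95,-40,71),(-112,-40,71)],[(-112,108,50),(95,108,50)],[(-7,70,74),(27,70,74),(27,100,74),(-7,100,74)],[(-59,35,84),(-59,-35,84),(-53,-35,84),(-53,35,84)],[(-101,40,66),(-11,40,66),(-11,-40,66),(-101,-40,66)]]:
        u=(proj(d,W(v,pts))-[x0,y0]+.5)*4.2-.5
        cv2.polylines(I,[np.int32(u.round())],True,(0,0,255),1)
    C.append(I)
cv2.imwrite('pics/ov.png',np.hstack(C))
E
```

```text
[ 5.84885473e+02  1.93936114e+02 -3.01219477e-01]
[[1.3, -0.1], [1.1, 0.9], [0.9, 0.7], [1.5, 1.1], [1.0, 1.1], [-2.5, -1.3], [-4.0, -0.9], [-0.0, 0.4], [0.2, -0.4], [-0.6, 1.8], [-0.6, 0.7], [-2.5, 1.2], [-0.5, -1.4], [0.2, -1.5]]
[ 5.86295414e+02  1.96138669e+02 -2.93082806e-01]
[ 5.83766898e+02  1.92704147e+02 -3.10929201e-01]
[[619.65345136 272.14217297  74.        ]
 [529.49689943 211.14384393  84.        ]
 [527.58694864 211.73721393  84.        ]]
```

View pics/ov.png

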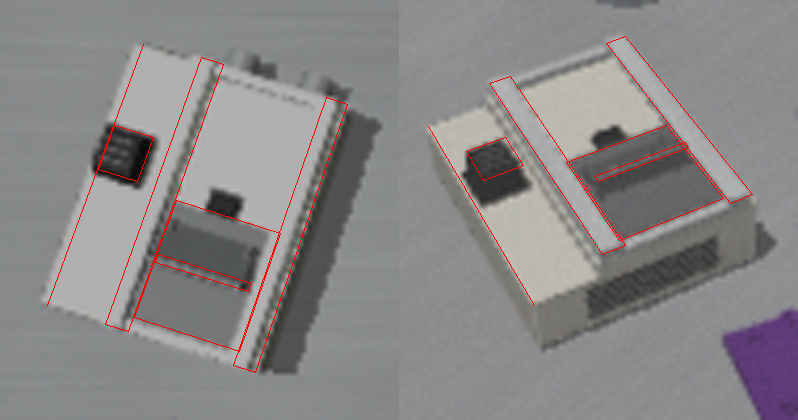

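Overlay fits within a few mm. Two top-view rail points (212,63) and (122,328) were mislabelled, so I'll drop them and refit.

```bash
sed -i 's/,((95,57,71),(212,63)),((-112,57,71),(122,328))\]/]/' fit.py
python3 - <<'E'
from fit import *
v=np.load('v.npy')
g=least_squares(res,v,loss='soft_l1',x_scale=[100,100,.3]).x;print(g,res(g).reshape(-1,2).round(1).tolist())
for f in (slice(0,10),slice(10,24)):
    print(least_squares(lambda v:res(v)[f],v,loss='soft_l1',x_scale=[100,100,.3]).x)
np.save('v.npy',g)
print(W(g,[(10,85,74),(-58,0,84)]))
from scipy.spatial.transform import Rotation as R
o=ctrl.get_obs();print(R.from_rotvec(o['orientation']).as_matrix().round(3))
E
```

```text
[ 5.85492152e+02  1.94847286e+02 -2.99898037e-01] [[1.0, -0.3], [0.9, 0.7], [0.6, 0.5], [1.2, 0.9], [0.8, 0.9], [-0.4, 0.5], [-0.2, -0.3], [-0.9, 1.8], [-0.9, 0.8], [-2.8, 1.2], [-0.8, -1.4], [-0.2, -1.4]]
[ 5.87501756e+02  1.97595971e+02 -2.95294901e-01]
[ 5.83766898e+02  1.92704147e+02 -3.10929201e-01]
[[620.15675621 273.09922002  74.        ]
 [530.0808886  211.9818078   84.        ]]
[[-0.     0.364 -0.931]
 [ 0.001 -0.931 -0.364]
 [-1.    -0.001 -0.   ]]
```

>>> carry_out([
  [0, -0.0408, -0.0423, 0, 0, 0],
  [0, -0.0408, -0.0423, 0, 0, 0],
  [0, -0.0408, -0.0423, 0, 0, 0],
  [0, -0.0408, -0.0423, 0, 0, 0],
  [0, -0.0408, -0.0423, 0, 0, 0],
  [0, -0.0408, -0.0423, 0, 0, 0],
  [0, -0.0408, -0.0423, 0, 0, 0],
  [0, -0.0408, -0.0423, 0, 0, 0],
], grip=1)

```text
t: 1.1
ee_pos: [427.6, -145.0, 220.6]
orientation: [2.023, 0.375, -2.023]
ft_force: [0.2, 0.0, 0.1]
width: 11.5
```

>>> carry_out([
  [0, -0.0408, -0.0423, 0, 0, 0],
  [0, -0.0408, -0.0423, 0, 0, 0],
  [0, -0.0408, -0.0423, 0, 0, 0],
  [0, -0.0408, -0.0423, 0, 0, 0],
  [0, -0.0408, -0.0423, 0, 0, 0],
  [0, -0.0408, -0.0423, 0, 0, 0],
])

```text
t: 1.85
ee_pos: [579.8, 186.1, 220.4]
orientation: [2.021, 0.375, -2.023]
ft_force: [1.1, -0.3, 0.3]
width: 0.3
```

>>> carry_out([
  [0, 0, 0, -10.3, 0, 0],
  [0, 0, 0, -10.3, 0, 0],
  [0, 0, 0, -10.3, 0, 0],
  [0, 0, 0, -10.3, 0, 0],
  [0, 0, 0, -10.3, 0, 0],
])

```text
t: 2.48
ee_pos: [579.6, 191.2, 217.4]
orientation: [1.404, 1.071, -1.41]
ft_force: [0.2, 0.5, -0.1]
width: 0.5
```

```bash
cat > d.py <<'E'
from fit import *
from scipy.spatial.transform import Rotation as R
def delta(p):
    o=ctrl.get_obs();M=R.from_rotvec(o['orientation']).as_matrix();v=np.load('v.npy')
    i=[(np.cos(v[2])*a+np.sin(v[2])*b,-np.sin(v[2])*a+np.cos(v[2])*b) for a,b in [o['ee_pos'][:2]-v[:2]]][0]
    print('t',o['t'],'pos',o['ee_pos'].round(1),'unit',np.round(i,1),'jawyaw-unit deg',np.degrees(np.arctan2(M[1,1],M[0,1])-v[2]).round(2),'F',o['ft_force'].round(1),'w',round(o['width'],1))
    print('tool down',M[:,0].round(3),'q',o['qpos'].round(2),'delta to',p,(M.T@(W(v,p)[0]-o['ee_pos'])).round(1))
E
python3 -c "
from d import *
delta((10,85,100))"
```

```text
t 2.475 pos [579.6 191.2 217.4] unit [-4.5 -5.2] jawyaw-unit deg 1.62 F [ 0.2  0.5 -0.1] w 0.5
tool down [-0.005  0.    -1.   ] q [0.3  0.41 1.66 0.   1.07 0.57] delta to (10, 85, 100) [117.2  17.6 -89.9]
```

>>> carry_out([
  [0.02, 0.009, -0.045, -1.6, 0, 0],
  [0.02, 0.009, -0.045, 0, 0, 0],
  [0.04, 0, 0, 0, 0, 0],
  [0.035, 0, 0, 0, 0, 0],
  [0, 0, 0, 0, 0, 0],
])

```text
t: 3.1
ee_pos: [620.2, 276.0, 98.1]
orientation: [1.381, 1.089, -1.389]
ft_force: [-0.6, -0.7, 0.7]
width: 0.2
```

```bash
python3 -c "
from d import *
delta((10,85,100))
a=grab('top','top1')['pixels'];b=grab('side','side1')['pixels']
A=cv2.resize(a[145:245,130:225],None,fx=4.2,fy=4.2,interpolation=cv2.INTER_CUBIC)
B=cv2.resize(b[190:290,160:255],None,fx=4.2,fy=4.2,interpolation=cv2.INTER_CUBIC)
cv2.imwrite('pics/crop1.png',np.hstack([A,B]))"
```

```text
t 3.1 pos [620.2 276.   98.1] unit [ 9.2 87.8] jawyaw-unit deg 3.38 F [-0.6 -0.7  0.7] w 0.2
tool down [-0.005 -0.    -1.   ] q [0.4  0.65 1.57 0.   0.93 0.64] delta to (10, 85, 100) [-1.9  0.7  2.8]
```

View pics/crop1.png

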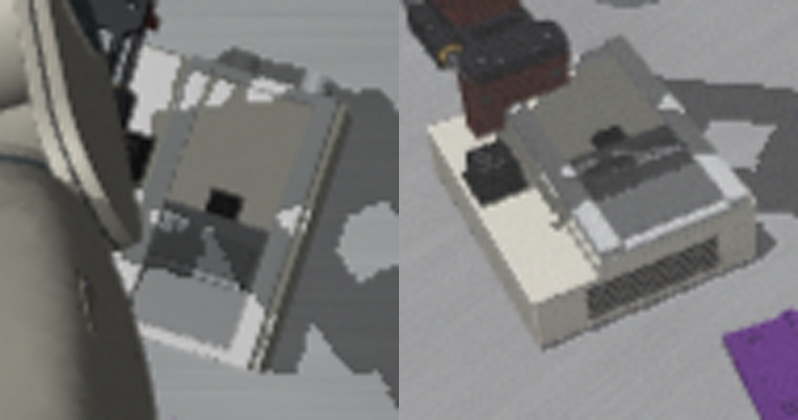

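The view shows the finger tip just over the pad (side crop: tip about (490,130), pad top about (493,158)). The catch is still up. I'll align the yaw and press in small steps, watching the force.

>>> carry_out([
  [0.005, 0, 0.002, 3.4, 0, 0],
  [0.008, 0, 0, 0, 0, 0],
  [0.006, 0, 0, 0, 0, 0],
  [0.004, 0, 0, 0, 0, 0],
  [0, 0, 0, 0, 0, 0],
])

```text
t: 3.82
ee_pos: [625.5, 275.7, 84.0]
orientation: [1.435, 1.051, -1.418]
ft_force: [-0.3, 0.5, -0.2]
width: 0.5
```

>>> carry_out([
  [0.004, 0, 0, 0, 0, 0],
  [0.003, 0, 0, 0, 0, 0],
])

```text
t: 4.08
ee_pos: [625.8, 275.9, 77.0]
orientation: [1.436, 1.051, -1.417]
ft_force: [-0.2, 0.5, 0.6]
width: 0.1
```

```bash
python3 -c "
from d import *
delta((10,85,62))"
```

```text
t 4.075 pos [625.8 275.9  77. ] unit [14.6 89.4] jawyaw-unit deg 0.01 F [-0.2  0.5  0.6] w 0.1
tool down [ 0.009  0.006 -1.   ] q [0.4  0.68 1.57 0.   0.88 0.7 ] delta to (10, 85, 62) [14.9 -4.7  4.5]
```

>>> carry_out([
  [0, -0.005, 0.004, 0, 0, 0],
  [0, 0, 0, 0, 0, 0],
  [0.004, 0, 0, 0, 0, 0],
  [0.003, 0, 0, 0, 0, 0],
  [0, 0, 0, 0, 0, 0],
])

```text
t: 4.7
ee_pos: [619.5, 273.5, 69.7]
orientation: [1.435, 1.051, -1.417]
ft_force: [-0.2, -0.0, 0.2]
width: 0.5
```

>>> carry_out([
  [0.003, 0, 0, 0, 0, 0],
  [0.003, 0, 0, 0, 0, 0],
  [0.003, 0, 0, 0, 0, 0],
])

```text
t: 5.08
ee_pos: [619.7, 273.5, 62.0]
orientation: [1.435, 1.051, -1.417]
ft_force: [-9.8, -4.8, 31.0]
width: 0.4
```

The force jumped to 31 N at z = 62.0 mm, which is the fully-in height. I'll lift straight up and look.

>>> carry_out([
  [-0.003, 0, 0, 0, 0, 0],
  [-0.02, 0, 0, 0, 0, 0],
  [-0.05, 0, 0, 0, 0, 0],
  [-0.02, 0, 0.02, 0, 0, 0],
])

```text
t: 5.58
ee_pos: [612.6, 254.4, 156.9]
orientation: [1.433, 1.053, -1.418]
ft_force: [0.9, 0.3, -0.2]
width: 0.4
```

>>> carry_out([
  [0, -0.05, 0.03, 0, 0, 0],
  [0, -0.04, 0.03, 0, 0, 0],
  [0, 0, 0, 0, 0, 0],
])

```text
t: 5.95
ee_pos: [508.2, 222.4, 160.6]
orientation: [1.44, 1.05, -1.412]
ft_force: [-0.5, 0.8, 0.1]
width: 0.7
```

```bash
python3 -c "
from d import *
delta((-92,0,100))
a=grab('top','top2')['pixels'];b=grab('side','side2')['pixels']
A=cv2.resize(a[145:245,130:225],None,fx=4.2,fy=4.2,interpolation=cv2.INTER_CUBIC)
B=cv2.resize(b[190:290,160:255],None,fx=4.2,fy=4.2,interpolation=cv2.INTER_CUBIC)
cv2.imwrite('pics/crop2.png',np.hstack([A,B]))"
```

```text
t 5.95 pos [508.2 222.4 160.6] unit [-82.    3.5] jawyaw-unit deg 0.0 F [-0.5  0.8  0.1] w 0.7
tool down [ 0.014  0.008 -1.   ] q [0.39 0.4  1.84 0.   0.89 0.69] delta to (-92, 0, 100) [ 60.5 -10.6   4.2]
```

View pics/crop2.png

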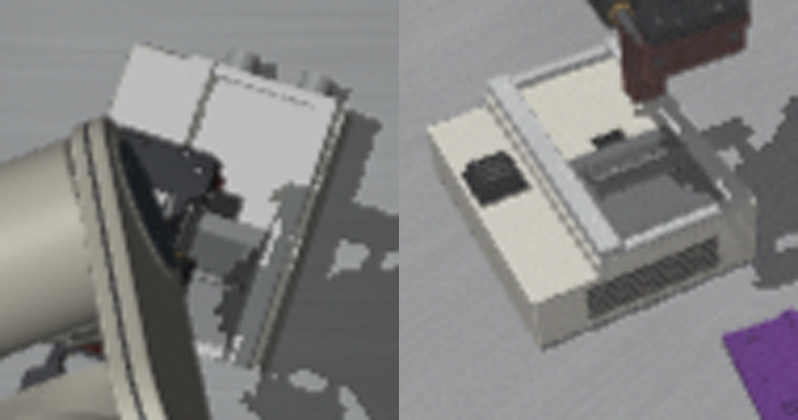

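The pad is now lower (side crop: top at (495,177), previously (493,158)) and the catch at (607,138) is nearly flush with the deck, so the cover is released. Now down behind the ledge.

>>> carry_out([
  [0.03, -0.003, 0.003, 0, 0, 0],
  [0.03, -0.003, 0.002, 0, 0, 0],
  [0.01, 0, 0, 0, 0, 0],
  [0, 0, 0, 0, 0, 0],
])

```text
t: 6.55
ee_pos: [514.4, 224.7, 91.9]
orientation: [1.451, 1.046, -1.399]
ft_force: [-0.5, 1.0, 0.4]
width: 0.5
```

```bash
python3 -c "
from d import *
delta((-87,0,73))"
```

```text
t 6.55 pos [514.4 224.7  91.9] unit [-76.8   7.5] jawyaw-unit deg -0.03 F [-0.5  1.   0.4] w 0.5
tool down [ 0.027  0.013 -1.   ] q [0.39 0.51 1.87 0.   0.73 0.69] delta to (-87, 0, 73) [ 18.5 -10.7   7.9]
```

>>> carry_out([
  [0, -0.011, 0.008, 0, -1.1, -1.3],
  [0, 0, 0, 0, 0, 0],
])

```text
t: 6.8
ee_pos: [502.2, 220.6, 92.9]
orientation: [1.428, 1.053, -1.426]
ft_force: [0.4, -0.2, 0.3]
width: 0.3
```

```bash
python3 -c "
from d import *
delta((-87,0,73))"
```

```text
t 6.8 pos [502.2 220.6  92.9] unit [-87.2   0. ] jawyaw-unit deg -0.02 F [ 0.4 -0.2  0.3] w 0.3
tool down [ 0.     0.001 -1.   ] q [0.39 0.5  1.88 0.   0.76 0.69] delta to (-87, 0, 73) [19.9  0.2  0.1]
```

Aligned. Descend to about 74 mm, then approach the ledge.

>>> carry_out([
  [0.01, 0, 0, 0, 0, 0],
  [0.007, 0, 0, 0, 0, 0],
  [0.002, 0, 0, 0, 0, 0],
  [0, 0, 0, 0, 0, 0],
])

```text
t: 7.3
ee_pos: [502.9, 221.0, 73.5]
orientation: [1.429, 1.053, -1.425]
ft_force: [0.3, -0.7, 0.2]
width: 0.6
```

>>> carry_out([
  [0, 0.006, 0, 0, 0, 0],
  [0, 0.006, 0, 0, 0, 0],
  [0, 0, 0, 0, 0, 0],
])

```text
t: 7.68
ee_pos: [515.7, 217.3, 73.9]
orientation: [1.43, 1.052, -1.424]
ft_force: [0.3, -0.0, 0.5]
width: 0.4
```

```bash
python3 -c "
from d import *
delta((27,0,74))"
```

```text
t 7.675 pos [515.7 217.3  73.9] unit [-73.3   0.8] jawyaw-unit deg -0.02 F [ 0.3 -0.   0.5] w 0.4
tool down [ 0.003  0.002 -1.   ] q [0.38 0.54 1.86 0.   0.73 0.68] delta to (27, 0, 74) [1.000e-01 1.003e+02 8.000e-01]
```

>>> carry_out([
  [0, 0.004, 0, 0, 0, 0],
  [0, 0.006, 0, 0, 0, 0],
  [0, 0.006, 0, 0, 0, 0],
])

```text
t: 8.05
ee_pos: [531.4, 212.2, 73.9]
orientation: [1.429, 1.053, -1.424]
ft_force: [-0.7, 0.5, -0.6]
width: 0.5
```

>>> carry_out([
  [0, 0.008, 0, 0, 0, 0],
  [0, 0.008, 0, 0, 0, 0],
  [0, 0.008, 0, 0, 0, 0],
  [0, 0.008, 0, 0, 0, 0],
])

```text
t: 8.55
ee_pos: [564.2, 202.0, 73.9]
orientation: [1.429, 1.053, -1.425]
ft_force: [-1.3, 0.5, 0.3]
width: 0.5
```

```bash
python3 -c "
from d import *
delta((13,0,74))"
```

```text
t 8.55 pos [564.2 202.   73.9] unit [-22.5   0.6] jawyaw-unit deg -0.02 F [-1.3  0.5  0.3] w 0.5
tool down [ 0.002  0.002 -1.   ] q [0.32 0.59 1.77 0.   0.78 0.62] delta to (13, 0, 74) [-0.1 35.5  0.6]
```

>>> carry_out([
  [0, 0.008, 0, 0, 0, 0],
  [0, 0.008, 0, 0, 0, 0],
  [0, 0.008, 0, 0, 0, 0],
  [0, 0.007, 0, 0, 0, 0],
  [0, 0.005, 0, 0, 0, 0],
  [0, 0, 0, 0, 0, 0],
])

```text
t: 9.3
ee_pos: [601.7, 190.3, 73.9]
orientation: [1.43, 1.052, -1.425]
ft_force: [-0.7, -0.4, 0.5]
width: 0.5
```

>>> carry_out([
  [0, -0.015, 0, 0, 0, 0],
  [-0.06, -0.02, 0, 0, 0, 0],
  [-0.06, 0, 0, 0, 0, 0],
  [-0.04, 0, 0.045, 0, 0, 0],
  [0, 0, 0.06, 0, 0, 0],
  [0, 0, 0.06, 0, 0, 0],
  [0, 0, 0.06, 0, 0, 0],
  [0, 0, 0, 0, 0, 0],
])

```text
t: 10.3
ee_pos: [491.3, -16.7, 236.2]
orientation: [1.423, 1.055, -1.423]
ft_force: [0.8, 0.1, 0.5]
width: 0.2
```

```bash
python3 -c "
from d import *
delta((13,0,74))
C=[]
v=np.load('v.npy')
for n,(x0,y0) in (('top',(130,145)),('side',(160,190))):
    d=grab(n,n+'3')
    I=cv2.resize(d['pixels'][y0:y0+100,x0:x0+95],None,fx=4.2,fy=4.2,interpolation=cv2.INTER_CUBIC)
    for c in (15,41):
        u=(proj(d,W(v,[(c-45,-40,66),(c-45,40,66)]))-[x0,y0]+.5)*4.2-.5
        cv2.polylines(I,[np.int32(u.round())],False,(0,0,255) if c==15 else (0,255,0),1)
    C.append(I)
cv2.imwrite('pics/crop3.png',np.hstack(C))"
```

```text
t 10.3 pos [491.3 -16.7 236.2] unit [ -27.5 -229.9] jawyaw-unit deg 0.27 F [0.8 0.1 0.5] w 0.2
tool down [ 0. -0. -1.] q [-0.06  0.21  1.91 -0.    1.03  0.24] delta to (13, 0, 74) [ 162.2   41.5 -229.7]
```

View pics/crop3.png

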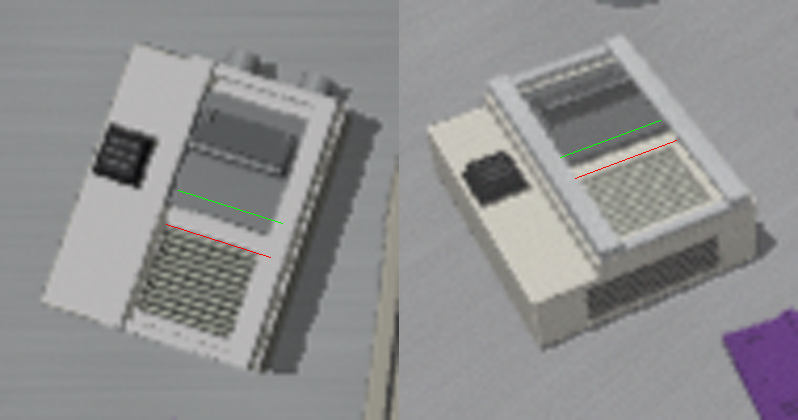

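The well is fully uncovered, with a deck strip visible between the filter and the cover's trailing edge (top crop (225,230)). The cover lies flat between the rails and the tab is still down. I'll check the bystanders, then hand in.

```bash
python3 -c "
from h import *
a,b=load('side0')['pixels'],load('side3')['pixels'];c,d=load('top0')['pixels'],load('top3')['pixels']
for n,x,y,(u,v) in [('bottle',a,b,(133,262)),('dish',a,b,(214,183)),('rack',a,b,(335,153)),('heater',a,b,(296,182)),('bottle',c,d,(109,175)),('dish',c,d,(249,134)),('rack',c,d,(393,205)),('unit',c,d,(150,215))]:
    s=np.s_[v-14:v+14,u-14:u+14];print(n,np.abs(x[s].astype(int)-y[s]).mean().round(2))
print(ctrl.get_obs()['ft_force'].round(1)); print(ctrl.close_job())"
```

```text
bottle 8.32
dish 9.98
rack 9.35
heater 20.77
bottle 4.23
dish 5.36
rack 5.35
unit 7.01
[ 0.1 -0.5 -0.2]
the job is handed in; nothing more can be done
None
```

The job is done and handed in at about 10.4 s: the snap tab is pressed fully in, and the cover is pushed off the filter well.

- **Tab:** I pressed it until the force rose to 31 N at 62.0 mm, its fully-in height. After lifting off, the pad stayed low and the catch was nearly flush with the deck.
- **Cover:** I pushed it by its ledge with about 1 N of force, to about x = +30 mm in the unit's axes. I judged that position by eye against lines drawn at +15 and +41 mm. The last pictures show the well completely uncovered and the cover flat between its rails, with the robot clear of everything.

**Bystanders:** my last check, comparing before and after pictures, did not settle whether anything moved. No region matched exactly: the differences were 4–10 grey levels around the bottle, dish and rack, and 21 around the heater. Even the fixed unit differed by 7, so noise and the arm's shadow are the likely cause. I did not view those spots again, but the arm never went near them at low height and I saw no unexpected force.

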